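# Put the secateurs on display

## Robot

A 7-joint arm with a two-finger parallel gripper is mounted at the origin on the work surface. World frame = base frame: x ahead of the robot, y to its left, z up, the work surface at z = 0. Lengths are in m, angles in rad, forces in N, time in s.
With the tool pointing down it reaches from about 0.425 to 0.875 m from the base axis. Payload 9.9 kg.
Tool frame: the origin (TCP) lies on the centre line of the jaws, within the pads' length; the fingertips stand 14 mm ahead of it and the grasp point (between the pads) lies 5 mm behind it; y points along the fingers, x is the direction in which the jaws open and shut, and the axes are right-handed (so a half turn about y gives the same grasp; the last joint's range is limited). The gripper opens to 85 mm and grips with 20 to 120 N. Pads are 22 mm wide; open, the fingers measure 114 mm over their backs; the gripper's body (76 mm by 85 mm) begins 54 mm behind the grasp point. The pads swing forward as they close: fully open they stand 13 mm farther back than shut.
Start: joints at [1.098, 0.576, 0.025, 1.437, -0.015, 1.129, -0.057], TCP at [0.256, -0.625, 0.245] pointing down, gripper open.
Joint ranges: [-2.76, 2.76], [-0.34, 2.15], [-1.52, 1.57], [0.19, 2.46], [-1.09, 4.23], [0.17, 1.99], [-2.82, 2.82]. Speed limits (rad/s): [2.22, 2.22, 3.01, 3.01, 3.14, 3.14, 3.14].

## Interface

Orientations are given as a unit quaternion [w, x, y, z].
In Python, from workcell import ctrl gives the robot as it stands.
- The arm moves only by the tool drive_tool, never from a script. Its argument "targets" is a list of rows, each a list of 4 numbers: the shift along the tool's x, y, z in m, then the turn about the tool's y in rad. A call has 1 to 8 rows; each row shifts and turns the pose as measured when the row begins, along the tool's axes as they then stand; what a row does not reach is not made up. A row lasts 1/10 s, in which the tool goes at most 50 mm and 8.59 degrees, less where a joint would pass 70% of its speed; a pose out of reach is approached as far as the arm can. A call is refused whole if a number of a shift passes 0.05 or a number of a turn 0.15, either way. A call with a gripper value outside its range is refused whole. "hand" is the gripper command: -1 is shut, 1 is fully open, values between are in proportion, set as the call begins (left out, the last holds). The fingers move at their own pace and stop on an object; "newtons" is the grip in N (left out, the last holds). Time passes only in rows, so rows that do not move let the fingers close. It gives the time, the measured TCP pose, the force and the opening at its end, in the units of the state.
- ctrl.get_state(): the state, without advancing time (a new reading comes with each control period).
- ctrl.grab_frame(name): name is "scene" or "top" or "wrist"; returns a dict with "image" (384x512x3 uint8, red, green, blue), "mtx" (3x3 intrinsics, pixels), "xyz" and "rotation" of the camera in the world. Camera axes: x right, y up, looking along -z (the intrinsics and any distortion apply to the point x, -y, -z); pixel columns grow to the right and rows downward; lengths in m; the calibration is good to about 2 mm. A picture is of the moment at which its call begins. There is no depth.
- ctrl.close_job(): hands the job in, once; it reports no verdict.
Trained networks look in the newest picture that a camera, given by its name, has taken for a name from the list of things; names that differ only in an ending like _2 or _b are one class to them, and where a whole thing is asked for, a point or a joint stands for the part that bears it (a point fixed in the world has none). Each returns a list of dicts, best first, with "score" (0 to 1); they miss things now and then, are a little off and sometimes report something else, mostly with a low value. They report only what shows in the picture. A call takes as long as a camera call. They do not tell look-alikes from the thing itself.
- ctrl.recognise(camera, query): "uv" ([column, row] in pixels, amid what is visible of it).
- ctrl.trace(camera, query): "region" (384x512 bool, what is visible of it) and "uv" ([column, row] in pixels, amid what is visible of it).
The state is a dict: "time": time; "q": joint angles; "joint_vel": joint speeds; "effort": joint torques, N m; "ee_pos": TCP position; "ee_rot": TCP orientation; "force": force on the tool from outside, world axes, zero at the start; "ft_torque": the same for the moment, N m; "opening": finger opening in m.
Only numpy, scipy, OpenCV 4.12 (cv2) and the standard library are available. Lean on these libraries where they do the work, as an engineer would, in place of code of your own. Each camera call takes 0.05 s, during which the arm holds its last target.

## Task

Put the garden secateurs back in the display case on the counter: lay them in their die-cut foam pocket and press them down until they are fully home and flat. Then switch on the display lamp by flipping the toggle on the white switch box over to the side with the little clear pilot lens. Do not disturb the tall white bottle or the little tub that stand nearby.

Things in the scene. Friction and masses are not known exactly. Their poses are not given: they have to be found in the camera images.
- secateurs: Closed garden secateurs lying flat, rigid, 183 mm long, about 0.22 kg: black handles, steel head, flat underside. Origin: on the underside below the middle of the throat; x to the blade, z up. Outline from above in mm, x: y low to high, straight between: -75: -20 to 20; -65: -27 to 27; -25: -19 to 19; 25: -19 to 19; 45: -15 to 18; 80: -2 to 27; 108: 24 to 34 (the hooked blade bends to +y).
- throat (a point): Top of the secateurs' throat, 28 mm above their origin. Here, from x -25 to 25 mm, the sides are parallel, 38 mm apart: the best place to grip and to press (centre of mass at x -9). Thickness: 28 mm from x -75 to 25, 20 mm (pivot) to x 45, 12 mm for the blade.
- nose (a point): Tip of the blade, on its upper face, at (106, 29, 12) mm in the secateurs' frame.
- case: Display case fixed on the counter: shallow aluminium tray filled with dark grey foam (light grey pocket floor), 256 x 168 mm, x along its length, origin under its centre. The foam top is 26 mm above the counter. Beside the pocket, at y 41 to 63 mm of the case, lies a budding knife that stays (fixed, 2 mm proud of the foam).
- pocket (a point): Where the secateurs' origin belongs: on the pocket floor, 12 mm above the counter, 14 mm below the foam top; axes as the secateurs' when home (x to the blade, parallel to the case's). The pocket has their outline with 1.8 mm clearance all round at the floor, widening to 3.5 mm at the mouth; only this way round fits. When home the handles stand 14 mm above the foam.
- pocket_nose (a point): Where the blade tip belongs, seen from above: on the pocket floor at (106, 29, 0) mm of the pocket frame. Snugness: four springy foam beads on the pocket's sides (x -45 and 15 mm) stand 1.5 mm into the outline; the tool rests on them 5 to 11 mm high, maybe tilted, until pressed down over the throat with about 4 to 10 N. Pressing with 25 N does no harm.
- switch: White switch box of the display lamp, fixed on the counter, 110 x 70 x 50 mm, origin under its centre. A steel toggle bat stands on the middle of its top: pivot 52 mm above the counter, 62 mm long, 10 mm thick at the root, 16 mm near the tip. It swings along the box's x. A clear pilot lens, 9 mm high, lies on top at the +x end, 42 mm from the centre.
- bat_tip (a point): Tip of the toggle bat.
- bat (a joint): Toggle bat angle in rad: 0 off, leaning 0.4 rad to the box's -x; 0.4 upright; 0.8 on, leaning 0.4 rad to +x over the pilot lens. A spring holds it in either end place (about 2 N at the tip) and snaps it over once past upright.
- bottle_a: White bottle, 72 mm wide, 200 mm high, origin under its centre: leave it.
- tub: Small cream-yellow tub, 68 mm wide, 55 mm high, origin under its centre: leave it.
Not all that is in view belongs to the job. Leave any orange or turquoise look-alike of the switch alone.

How it is judged:
On the way, in this order (a step that is already met when the one before it is completed fails the run):
1. the secateurs are pressed fully home in their pocket, with the bat still off (z of secateurs in the frame of pocket below 0.003 m and horizontal distance between secateurs and pocket below 0.006 m and horizontal distance between nose and pocket_nose below 0.01 m and angle between secateurs's own z axis and vertical below 0.04 rad and value of joint bat below 0.3 rad), for 0.2 s.
2. the toggle is over on the lens side (value of joint bat above 0.7 rad), for 0.2 s.
At the end, for the whole second after the job is handed in: The secateurs lie at rest in their pocket, origin within 3 mm of the floor in height and 6 mm sideways, blade tip within 10 mm of its place seen from above, tilted less than 0.04 rad, and the toggle stands past 0.7 rad, on the lens side (z of secateurs in the frame of pocket below 0.003 m and horizontal distance between secateurs and pocket below 0.006 m and horizontal distance between nose and pocket_nose below 0.01 m and angle between secateurs's own z axis and vertical below 0.04 rad and linear speed of secateurs below 0.02 m/s and value of joint bat above 0.7 rad); the robot touches nothing.
It fails at once if the tall bottle or the tub was shifted by more than 40 mm or knocked over (distance of any of bottle_a, tub from where it was at the start of the episode above 0.04 m or angle between any of bottle_a, tub's own z axis and vertical above 0.5 rad).
It also fails if it takes over 56 s, if anything falls off the work surface, if the arm or the gripper's body presses on something with over 40 N, if the wrist force passes 120 N, or if a joint passes its speed limit or range.

## Working session

There is one attempt and no reset: what is moved stays moved. The work goes in short steps, Python scripts to look and compute and a tool call to move; the robot and the scene stay as the last step left them, time stands still between calls to the robot, and variables do not carry over. Pictures are saved under pics/ and viewed, and the job is handed in when it is done.

Besides the shell and the picture viewer there is one more tool, called after "Request:" as name([rows], argument=value, ...), one row to a line, values as JSON. drive_tool: Moves the arm, as the interface text tells. Its arguments: {"type":"object","properties":{"targets":{"type":"array","items":{"type":"array","items":{"type":"number"}}},"hand":{"type":"number"},"newtons":{"type":"number"}},"required":["targets"]}

```bash
ls; mkdir -p pics; cat > h.py <<'E'
import numpy as np, cv2
from workcell import ctrl
def save(n,fn):
    f=ctrl.grab_frame(n); cv2.imwrite('pics/'+fn,cv2.cvtColor(f['image'],cv2.COLOR_RGB2BGR)); return f
def ray(f,uv):
    K=np.array(f['mtx']); p=np.linalg.inv(K)@np.array([uv[0],uv[1],1.0])
    d=np.array(f['rotation'])@np.array([p[0],-p[1],-p[2]*1.0]); 
    return np.array(f['xyz']),d
def atz(f,uv,z):
    o,d=ray(f,uv); return o+d*(z-o[2])/d[2]
def proj(f,P):
    c=np.array(f['rotation']).T@(np.array(P)-np.array(f['xyz'])); c=np.array([c[0],-c[1],-c[2]])
    p=np.array(f['mtx'])@c; return p[:2]/p[2]
E
python3 - <<'E'
from h import *
s=ctrl.get_state(); print(s)
for n in ['scene','top','wrist']:
    f=save(n,n+'0.png'); print(n,{k:v for k,v in f.items() if k!='image'})
    for q in ['secateurs','throat','nose','case','pocket','switch','bat_tip','bottle_a','tub']:
        try: print(q,[(np.round(r['uv']).tolist(),round(r['score'],2)) for r in ctrl.recognise(n,q)])
        except Exception as e: print(q,e)
E
```

```text
pics
{'time': 0.0, 'q': array([ 1.09815521,  0.57653729,  0.02480536,  1.43792491, -0.01502359,
        1.12899007, -0.05650701]), 'joint_vel': array([ 0.00049834,  0.00028735, -0.00031898,  0.0004214 , -0.00081309,
        0.00051844, -0.00105341]), 'effort': array([-8.73502413e-04, -7.65770888e+01,  2.25037783e+00, -2.85989231e+01,
        1.52831379e-02,  1.22463307e-02,  2.91419735e-05]), 'ee_pos': array([ 0.25577134, -0.62419275,  0.24443231]), 'ee_rot': array([ 0.58750511, -0.5868717 ,  0.39446723, -0.39346532]), 'force': array([ 0.25139025, -0.67226735,  0.03877571]), 'ft_torque': array([-0.02752661,  0.00069313, -0.00334328]), 'opening': 0.08509818519759578}
scene {'mtx': array([[359.76852807,   0.        , 256.43672998],
       [  0.        , 359.76852807, 196.21266606],
       [  0.        ,   0.        ,   1.        ]]), 'xyz': array([ 0.91229275, -0.48519146,  0.87380421]), 'rotation': array([0.90472344, 0.2923248 , 0.10080832, 0.29301774])}
secateurs [([184.0, 283.0], 0.68)]
throat [([185.0, 278.0], 0.9)]
nose [([185.0, 282.0], 0.79)]
case [([297.0, 148.0], 0.73)]
pocket
[... 704 characters left out ...]
([163.0, 221.0], 0.59)]
switch [([306.0, 249.0], 0.95), ([372.0, 260.0], 0.85), ([257.0, 183.0], 0.84), ([246.0, 242.0], 0.34)]
bat_tip [([384.0, 265.0], 0.64), ([310.0, 252.0], 0.47)]
bottle_a [([308.0, 136.0], 0.68), ([255.0, 185.0], 0.31)]
tub [([246.0, 242.0], 0.81), ([160.0, 216.0], 0.53)]
wrist {'mtx': array([[345.75818552,   0.        , 259.82101058],
       [  0.        , 345.75818552, 192.7719033 ],
       [  0.        ,   0.        ,   1.        ]]), 'xyz': array([ 0.31576296, -0.60052263,  0.37396605]), 'rotation': array([ 0.82348884, -0.1093634 ,  0.07366268, -0.55179669])}
secateurs []
throat []
nose []
case []
pocket []
switch [([72.0, 3.0], 0.68)]
bat_tip []
bottle_a []
tub []
```

View pics/top0.png

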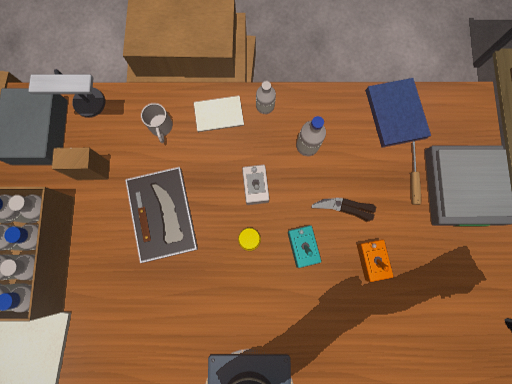

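View pics/scene0.png

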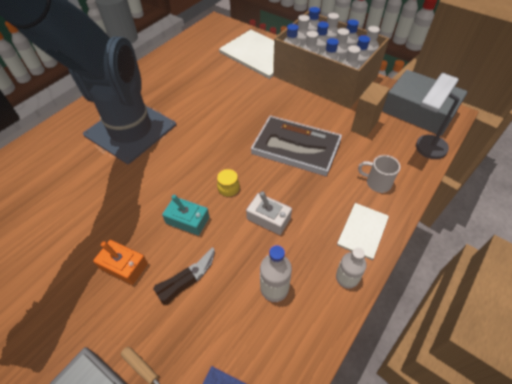

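```bash
python3 - <<'E'
s=open('h.py').read()
s=s.replace("import numpy as np, cv2","import numpy as np, cv2\nfrom scipy.spatial.transform import Rotation as R\ndef rot(q): return R.from_quat(np.array(q)[[1,2,3,0]]).as_matrix()")
s=s.replace("np.array(f['rotation'])","rot(f['rotation'])")
open('h.py','w').write(s)
E
python3 - <<'E'
from h import *
f=save('top','top1.png'); im=cv2.imread('pics/top1.png')
def crop(x0,x1,y0,y1,k,fn): cv2.imwrite('pics/'+fn,cv2.resize(im[y0:y1,x0:x1],None,fx=k,fy=k,interpolation=cv2.INTER_CUBIC))
crop(300,390,185,235,8,'c_sec.png'); crop(120,205,160,270,5,'c_case.png'); crop(235,280,160,210,10,'c_sw.png')
s=ctrl.get_state(); print(rot(s['ee_rot']))
fw=ctrl.grab_frame('scene')
for uv,z in [((311,137),.1),((249,239),.055),((256,184),.05),((345,208),.02),((160,215),.026)]: print(uv,atz(f,uv,z))
m=ctrl.trace('top','secateurs'); 
for r in m[:2]:
    g=r['region'].astype(np.uint8); print(r['score'],r['uv'],g.sum(),cv2.minAreaRect(cv2.findNonZero(g)))
m=ctrl.trace('top','switch')
for r in m: print(r['score'],r['uv'],cv2.minAreaRect(cv2.findNonZero(r['region'].astype(np.uint8))))
E
```

```text
[[ 3.79087990e-01  1.46086074e-06  9.25360630e-01]
 [-9.25360630e-01  1.47576811e-05  3.79087989e-01]
 [-1.31023823e-05 -1.00000000e+00  6.94628266e-06]]
(311, 137) [ 0.72553512 -0.17860943  0.1       ]
(249, 239) [0.43547351 0.00082075 0.055     ]
(256, 184) [ 0.59748483 -0.01940474  0.05      ]
(345, 208) [ 0.52982537 -0.28685532  0.02      ]
(160, 215) [0.50850313 0.26684905 0.026     ]
0.93 [347.9, 206.3] 742 ((343.4807434082031, 208.23574829101562), (61.16880798339844, 17.776649475097656), 9.865806579589844)
0.96 [375.4, 260.1] ((375.084228515625, 260.8651428222656), (40.099952697753906, 28.856971740722656), 77.00537872314453)
0.72 [304.1, 250.7] ((303.47308349609375, 246.77386474609375), (38.84264373779297, 25.637434005737305), 75.0685806274414)
0.64 [255.8, 183.4] ((255.63450622558594, 184.61380004882812), (38.36701965332031, 23.751007080078125), 85.2363510131836)
0.47 [161.0, 218.8] ((160.37229919433594, 214.71607971191406), (85.56709289550781, 58.5867805480957), 78.31063079833984)
```

```bash
python3 - <<'E'
E
ls pics
```

```text
c_case.png
c_sec.png
c_sw.png
scene0.png
top0.png
top1.png
wrist0.png
```

View pics/c_sec.png

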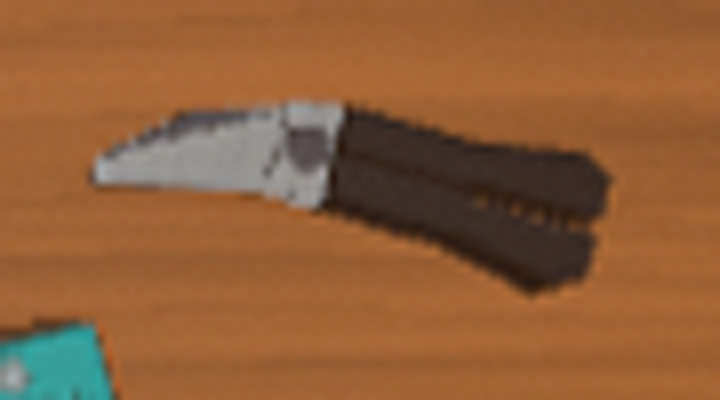

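View pics/c_case.png

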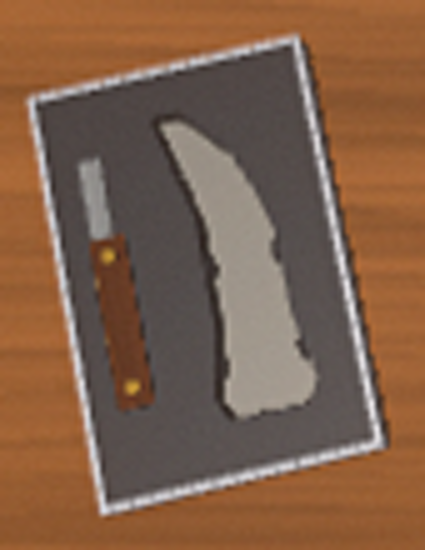

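View pics/c_sw.png

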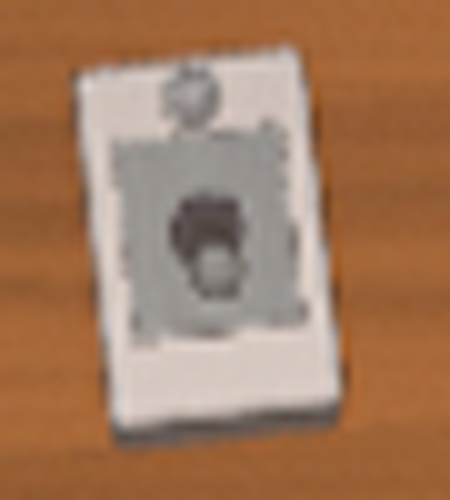

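```bash
cat >> h.py <<'E'
OUT=[(-75,-20,20),(-65,-27,27),(-25,-19,19),(25,-19,19),(45,-15,18),(80,-2,27),(108,24,34)]
def poly(x0,x1,grow=0):
    xs=np.array([o[0] for o in OUT],float); lo=np.array([o[1] for o in OUT],float); hi=np.array([o[2] for o in OUT],float)
    g=sorted(set([x for x in xs if x0<=x<=x1]+[x0,x1]))
    P=[(x,np.interp(x,xs,lo)) for x in g]+[(x,np.interp(x,xs,hi)) for x in g[::-1]]
    P=np.array(P)
    return P
def world(P,pose,z):
    x,y,a=pose; c,s=np.cos(a),np.sin(a); P=np.asarray(P)/1000.
    return np.c_[x+c*P[:,0]-s*P[:,1], y+s*P[:,0]+c*P[:,1], np.full(len(P),z)]
S=8
def fill(f,polys,shape=(384,512),off=(0,0),size=None):
    m=np.zeros((size[1]*S,size[0]*S),np.uint8)
    for W in polys:
        uv=np.array([proj(f,w) for w in W]); cv2.fillPoly(m,[np.round((uv-np.array(off)+0.5)*S-0.5).astype(np.int32)],1)
    return m
def sec_hulls(f,pose,z0=0.0):
    out=[]
    for x0,x1,h in [(-75,-65,28),(-65,-25,28),(-25,25,28),(25,45,20),(45,80,12),(80,108,12)]:
        P=poly(x0,x1); W=np.r_[world(P,pose,z0),world(P,pose,z0+h/1000)]
        uv=np.array([proj(f,w) for w in W],np.float32)
        out.append(cv2.convexHull(uv)[:,0])
    return out
def softmask(hulls,off,size):
    m=np.zeros((size[1]*S,size[0]*S),np.uint8)
    for h in hulls: cv2.fillPoly(m,[np.round((h-np.array(off)+0.5)*S-0.5).astype(np.int32)],255)
    return cv2.resize(m,size,interpolation=cv2.INTER_AREA)/255.
from scipy.optimize import minimize
def fit_mask(mask,hullfn,p0,pad=12):
    ys,xs=np.nonzero(mask); off=(xs.min()-pad,ys.min()-pad); size=(int(xs.max()-xs.min()+2*pad),int(ys.max()-ys.min()+2*pad))
    M=np.zeros((size[1],size[0])); 
    y0,x0=max(off[1],0),max(off[0],0); sub=mask[y0:off[1]+size[1],x0:off[0]+size[0]]
    M[y0-off[1]:y0-off[1]+sub.shape[0],x0-off[0]:x0-off[0]+sub.shape[1]]=sub
    def cost(p): return np.mean((softmask(hullfn(np.array(p)*[.001,.001,.01]),off,size)-M)**2)*size[0]*size[1]
    p=np.array(p0)/[.001,.001,.01]; sim=np.vstack([p]+[p+d for d in np.diag([8,8,8])])
    for k in range(3):
        r=minimize(cost,p,method='Nelder-Mead',options=dict(initial_simplex=np.vstack([p]+[p+d/(2**k) for d in np.diag([8.,8,8])]),xatol=.02,fatol=.01)); p=r.x
    return p*[.001,.001,.01],r.fun
E
python3 - <<'E'
from h import *
f=ctrl.grab_frame('top'); im=f['image'].astype(int)
# secateurs mask by color: non wood (low saturation)
hsv=cv2.cvtColor(f['image'],cv2.COLOR_RGB2HSV)
roi=np.zeros((384,512),bool); roi[192:228,306:382]=1
m=((hsv[...,1]<125)&roi)
n,l,st,_=cv2.connectedComponentsWithStats(m.astype(np.uint8)); k=1+np.argmax(st[1:,4]); m=(l==k)
t=ctrl.trace('top','secateurs')[0]['region']
print(m.sum(),t.sum(),(m&t).sum())
for mm in (m,t):
    print(fit_mask(mm.astype(float),lambda p:sec_hulls(f,p),[0.545,-0.30,1.27]))
# case corners
K=f
for z in (.026,.028): print([atz(f,(120+u/5-.4,160+v/5-.4),z)[:2].round(4) for u,v in [(30,99),(298,37),(383,443),(104,514)]])
print('switch',[atz(f,(235+u/10-.45,160+v/10-.45),.05)[:2].round(4) for u,v in [(79,74),(295,47),(340,400),(115,430)]], 'lens',atz(f,(235+19.2-.5,160+9.5-.5),.055),'tip',atz(f,(235+21.6-.5,160+27-.5),.109))
E
```

```text
656 830 635
(array([ 0.53632305, -0.2979232 ,  1.29239617]), np.float64(161.66234525182622))
(array([ 0.53390035, -0.29983951,  1.2774115 ]), np.float64(28.625697808535172))
[array([0.6174, 0.3768]), array([0.6561, 0.2154]), array([0.4106, 0.1559]), array([0.3699, 0.317 ])]
[array([0.617 , 0.3761]), array([0.6556, 0.215 ]), array([0.4105, 0.1556]), array([0.37  , 0.3164])]
switch [array([0.6496, 0.021 ]), array([ 0.6579, -0.0436]), array([ 0.5507, -0.0562]), array([0.5419, 0.0098])] lens [ 0.64199261 -0.0126245   0.055     ] tip [ 0.57767534 -0.01966258  0.109     ]
```

Request:
drive_tool([
  [-0.0296,0,0.0378,0],
  [-0.0296,0,0.0378,0],
  [-0.0296,0,0.0378,0],
  [-0.0296,0,0.0378,0],
  [-0.0296,0,0.0378,0],
  [-0.0296,0,0.0378,0],
  [-0.0296,0,0.0378,0],
  [-0.0296,0,0.0378,0],
], hand=1)

```text
time: 2.6
ee_pos: [0.4481, -0.2874, 0.2438]
ee_rot: [-0.583, 0.586, -0.397, 0.399]
force: [-0.2, 0.2, 0.2]
opening: 0.0853
```

```bash
python3 - <<'E'
from h import *
f=save('wrist','w1.png'); np.savez('w1.npz',**f)
print(f['xyz'],rot(f['rotation']).round(3)); print(ctrl.get_state()['ee_pos'])
for r in ctrl.trace('wrist','secateurs'):
    g=r['region']; print(r['score'],r['uv'],g.sum()); np.save('w1m.npy',g); break
print(fit_mask(g.astype(float),lambda p:sec_hulls(f,p),[0.5345,-0.2995,1.28]))
E
```

```text
[ 0.50834813 -0.26351719  0.37224634] [[ 0.367  0.898  0.244]
 [-0.93   0.353  0.101]
 [ 0.004 -0.264  0.965]]
[ 0.45339843 -0.27840388  0.24369947]
0.69 [300.0, 83.0] 7084
(array([ 0.53492309, -0.30169928,  1.27530145]), np.float64(447.5934025374856))
```

View pics/w1.png

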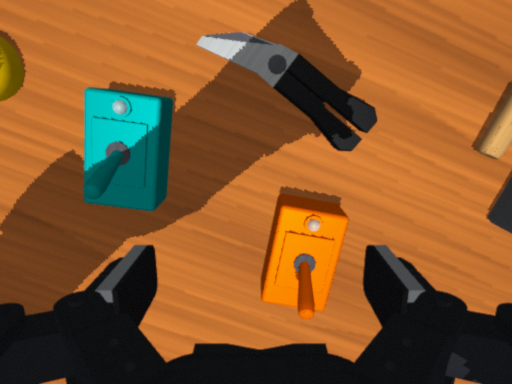

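Request:
drive_tool([
  [-0.0437,-0.0064,0.0179,0],
  [-0.0437,-0.0064,0.0179,0],
  [-0.0437,-0.0064,0.0179,0],
  [-0.0437,-0.0064,0.0179,0],
  [-0.0437,-0.0064,0.0179,0],
  [-0.0437,-0.0064,0.0179,0],
  [-0.0437,-0.0064,0.0179,0],
  [-0.0437,-0.0064,0.0179,0],
])

```text
time: 3.5
ee_pos: [0.4531, 0.0976, 0.2953]
ee_rot: [-0.584, 0.585, -0.395, 0.4]
force: [1.3, 1.3, -0.4]
opening: 0.0853
```

Request:
drive_tool([
  [-0.0437,-0.0064,0.0179,0],
  [-0.0437,-0.0064,0.0179,0],
  [-0.0437,-0.0064,0.0179,0],
  [0,0,0,0.15],
  [0,0,0,0],
])

```text
time: 4.0
ee_pos: [0.4531, 0.2525, 0.3165]
ee_rot: [0.557, -0.553, 0.436, -0.441]
force: [0.6, -1.2, -0.4]
opening: 0.0854
```

```bash
python3 - <<'E'
from h import *
f=save('wrist','w2.png'); np.savez('w2.npz',**f)
s=ctrl.get_state();print(s['time'],s['ee_pos'],s['joint_vel'].round(3),s['q'])
E
```

```text
4.05 [0.45294175 0.25287273 0.31660536] [ 0.03  -0.009  0.001  0.018  0.    -0.001  0.057] [-0.40829942  0.28370637 -0.25932012  1.73121995  0.08491096  1.12952824
 -2.02544941]
```

View pics/w2.png

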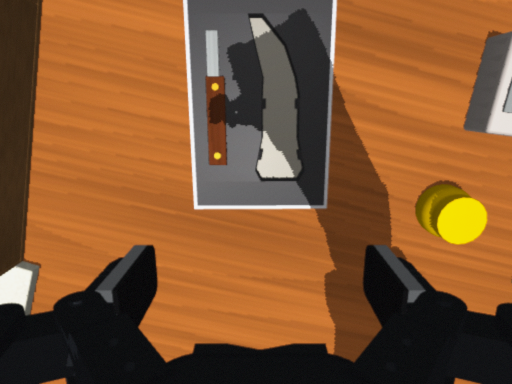

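```bash
cat >> h.py <<'E'
def grown(mm):
    # full outline offset outward by mm using raster dilation -> contour
    k=10; P=poly(-75,108); m=np.zeros((1000,2200),np.uint8)
    cv2.fillPoly(m,[np.round((P+[90,40])*k).astype(np.int32)],1)
    r=int(mm*k); m=cv2.dilate(m,cv2.getStructuringElement(cv2.MORPH_ELLIPSE,(2*r+1,2*r+1)))
    c=max(cv2.findContours(m,cv2.RETR_EXTERNAL,cv2.CHAIN_APPROX_SIMPLE)[0],key=cv2.contourArea)[:,0]
    return cv2.approxPolyDP(c[:,None],2,True)[:,0]/k-[90,40]
G18=grown(1.8);G35=grown(3.5)
def pocket_soft(f,pose,off,size):
    a=np.array([proj(f,w) for w in world(G18,pose,.012)]);b=np.array([proj(f,w) for w in world(G35,pose,.026)])
    return softmask([a],off,size)*softmask([b],off,size)
E
python3 - <<'E'
from h import *
f=dict(np.load('w2.npz')); im=f['image']; g=cv2.cvtColor(im,cv2.COLOR_RGB2GRAY)
x0,y0,x1,y1=180,0,345,215
cv2.imwrite('pics/w2c.png',cv2.resize(im[y0:y1,x0:x1,::-1],None,fx=2.7,fy=2.7,interpolation=cv2.INTER_CUBIC))
print(g[60:180:20,235:320:5])
E
```

```text
[[ 41  42  43  42  41  87  97 100  97  98  97  23  41  40  39  41  41]
 [ 86  39  41  43  41  41  96  98  98  99  97  97  41  40  40  41  41]
 [ 43  40  40  41  41  40  52  98  96  98  97  97  43  38  40  38  39]
 [ 37  39  40  39  38  38  93  95  95  95  95  95  91  36  39  38  37]
 [116 118 116 116 118 106 218 159  96  95  95  93  91  37  36  39  37]
 [116 117 117 118 119 195 218 217 216 214 209  90  92  53  36  35  36]]
```

View pics/w2c.png

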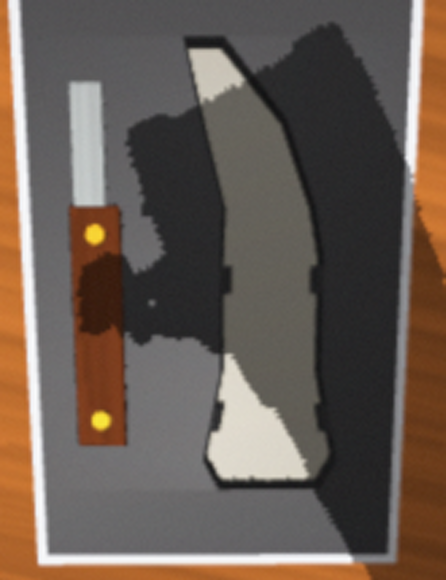

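```bash
python3 - <<'E'
from h import *
f=dict(np.load('w2.npz')); im=f['image'].astype(float)
rb=im[...,0]/(im[...,2]+1); 
print(rb[60,235:310:5].round(2),rb[150,235:320:5].round(2))
g=im.mean(-1)
roi=np.zeros(g.shape,bool); roi[5:190,232:310]=1
m=(rb>1.06)&(g>60)&roi
m=cv2.morphologyEx(m.astype(np.uint8),cv2.MORPH_OPEN,np.ones((3,3),np.uint8))
n,l,st,_=cv2.connectedComponentsWithStats(m); k=1+np.argmax(st[1:,4]); m=(l==k); print(m.sum(),st[k])
off=(220,0);size=(100,200);M=m[0:200,220:320].astype(float)
def cost(p): return ((pocket_soft(f,np.array(p)*[.001,.001,.01],off,size)-M)**2).sum()
best=None
for d in (0,):
  p=np.array([500,250,23.7])
  for k in range(4):
    r=minimize(cost,p,method='Nelder-Mead',options=dict(initial_simplex=np.vstack([p]+[p+e/2**k for e in np.diag([10.,10,5])]),xatol=.02,fatol=.05));p=r.x
  print(r.x,r.fun)
pose=r.x*[.001,.001,.01]
v=cv2.resize(f['image'][0:215,180:345,::-1],None,fx=2.7,fy=2.7,interpolation=cv2.INTER_CUBIC)
for Gp,z,c in ((G18,.012,(0,0,255)),(G35,.026,(0,255,0))):
    uv=np.array([proj(f,w) for w in world(Gp,pose,z)]); cv2.polylines(v,[np.round((uv-[180,0]+.5)*2.7).astype(np.int32)],True,c,1)
cv2.imwrite('pics/w2d.png',v)
# case corners
for z in (.026,): print([atz(f,uv,z)[:2].round(4) for uv in [(180+42/2.7-.5,562/2.7-.5),(180+397/2.7-.5,557/2.7-.5)]])
E
```

```text
[0.98 0.93 0.93 1.02 0.95 1.1  1.1  1.1  1.1  1.11 1.11 0.96 0.95 0.95
 1.  ] [0.98 0.99 1.   1.   0.99 0.98 1.08 1.08 1.08 1.1  1.12 1.11 1.13 0.93
 0.92 0.95 0.97]
5035 [ 250   18   52  160 5035]
[504.96562453 239.09177604  23.41983194] 146.23717031910803
[array([0.3703, 0.316 ]), array([0.4113, 0.1544])]
```

View pics/w2d.png

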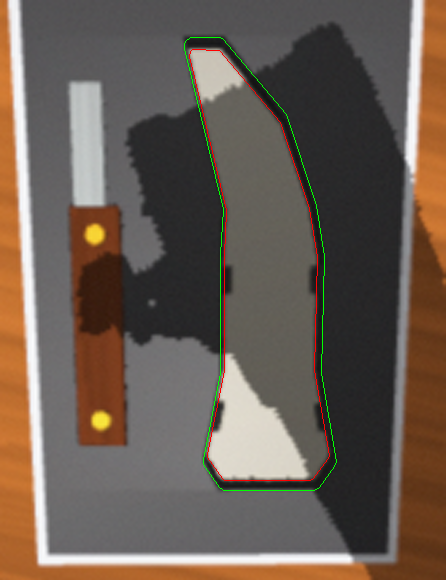

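```bash
cat >> h.py <<'E'
def plan(goal,head=None,n=None):
    """goal xyz world, head= heading of tool x (rad)"""
    s=ctrl.get_state(); p=s['ee_pos']; M=rot(s['ee_rot']); h=np.arctan2(M[1,0],M[0,0])
    print('t',s['time'],'pos',p.round(4),'head',h.round(4),'tilt',M[:,1].round(4),'F',s['force'].round(1))
    d=np.array(goal)-p; dh=0 if head is None else (head-h+np.pi)%(2*np.pi)-np.pi
    if n is None: n=int(max(np.ceil(np.linalg.norm(d)/.048),np.ceil(abs(dh)/.148),1))
    rows=[]
    for i in range(n):
        a=h+dh*i/n; x=np.array([np.cos(a),np.sin(a),0]); z=np.array([-np.sin(a),np.cos(a),0]); st=d/n
        rows.append([round(float(v),4) for v in (st@x,-st[2],st@z,-dh/n)])
    for i in range(0,n,8): print(rows[i:i+8])
E
python3 - <<'E'
from h import *
plan([.517,-.358,.26],1.2755-np.pi/2)
E
```

```text
t 4.05 pos [0.4529 0.2529 0.3166] head -1.332 tilt [ 9.e-03  7.e-04 -1.e+00] F [-0.3 -0.3  0.4]
[[0.0468, 0.0044, -0.0063, -0.0797], [0.0462, 0.0044, -0.01, -0.0797], [0.0452, 0.0044, -0.0137, -0.0797], [0.044, 0.0044, -0.0172, -0.0797], [0.0425, 0.0044, -0.0207, -0.0797], [0.0407, 0.0044, -0.024, -0.0797], [0.0387, 0.0044, -0.0272, -0.0797], [0.0364, 0.0044, -0.0302, -0.0797]]
[[0.0338, 0.0044, -0.033, -0.0797], [0.0311, 0.0044, -0.0356, -0.0797], [0.0282, 0.0044, -0.0379, -0.0797], [0.0251, 0.0044, -0.04, -0.0797], [0.0218, 0.0044, -0.0419, -0.0797]]
```

Request:
drive_tool([
  [0.0468,0.0044,-0.0063,-0.08],
  [0.0462,0.0044,-0.01,-0.08],
  [0.0452,0.0044,-0.0137,-0.08],
  [0.044,0.0044,-0.0172,-0.08],
  [0.0425,0.0044,-0.0207,-0.08],
  [0.0407,0.0044,-0.024,-0.08],
  [0.0387,0.0044,-0.0272,-0.08],
  [0.0364,0.0044,-0.0302,-0.08],
])

```text
time: 4.85
ee_pos: [0.5005, -0.1342, 0.2812]
ee_rot: [0.674, -0.67, 0.215, -0.223]
force: [0.6, 0.1, 0.7]
opening: 0.0856
```

Request:
drive_tool([
  [0.034,0.0044,-0.033,-0.08],
  [0.031,0.0044,-0.0356,-0.08],
  [0.028,0.0044,-0.0379,-0.08],
  [0.025,0.0044,-0.04,-0.08],
  [0.022,0.0044,-0.042,-0.08],
  [0,0,0,0],
])

```text
time: 5.45
ee_pos: [0.533, -0.3896, 0.2578]
ee_rot: [-0.702, 0.704, -0.069, 0.075]
force: [-0.3, -0.6, 0.1]
opening: 0.0852
```

```bash
python3 - <<'E'
from h import *
plan([.517,-.358,.26],1.2755-np.pi/2)
E
```

```text
t 5.45 pos [ 0.533  -0.3896  0.2578] head -0.2041 tilt [ 0.0091 -0.0037 -1.    ] F [-0.3 -0.6  0.1]
[[-0.0221, -0.0022, 0.0277, 0.0912]]
```

Request:
drive_tool([
  [-0.022,-0.002,0.028,0.09],
  [0,0,0,0],
])

```text
time: 5.65
ee_pos: [0.5133, -0.3615, 0.2576]
ee_rot: [-0.699, 0.7, -0.102, 0.107]
force: [0.0, 0.2, 0.2]
opening: 0.0853
```

```bash
python3 - <<'E'
from h import *
f=save('wrist','w3.png'); np.savez('w3.npz',**f)
g=ctrl.trace('wrist','secateurs')[0]['region']; np.save('w3m.npy',g)
print(g.sum(),fit_mask(g.astype(float),lambda p:sec_hulls(f,p),[0.5345,-0.3005,1.276]))
p,_=fit_mask(g.astype(float),lambda p:sec_hulls(f,p),[0.5345,-0.3005,1.276])
v=f['image'][:,:,::-1].copy(); v=cv2.resize(v[0:250,130:400],None,fx=2.2,fy=2.2,interpolation=cv2.INTER_CUBIC)
for h in sec_hulls(f,p): cv2.polylines(v,[np.round((h-[130,0]+.5)*2.2).astype(np.int32)],True,(0,255,0),1)
cv2.imwrite('pics/w3d.png',v)
plan([.517,-.358,.26],1.2755-np.pi/2)
E
```

```text
5797 (array([ 0.5346258 , -0.30229799,  1.27860697]), np.float64(750.0672971933872))
t 5.75 pos [ 0.5142 -0.3644  0.2578] head -0.2966 tilt [ 0.0074 -0.0051 -1.    ] F [ 0.2 -0.   0.6]
[[0.0008, -0.0022, 0.007, -0.0013]]
```

View pics/w3d.png

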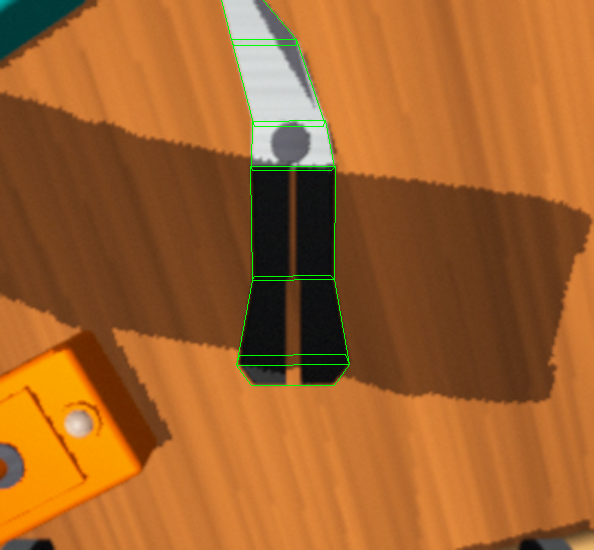

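```bash
python3 - <<'E'
from h import *
plan([.5346,-.3023,.08],1.2786-np.pi/2)
E
```

```text
t 5.75 pos [ 0.5142 -0.3644  0.2578] head -0.2966 tilt [ 0.0074 -0.0051 -1.    ] F [ 0.2 -0.   0.6]
[[0.0003, 0.0445, 0.0163, -0.0011], [0.0004, 0.0445, 0.0163, -0.0011], [0.0004, 0.0445, 0.0163, -0.0011], [0.0004, 0.0445, 0.0163, -0.0011]]
```

Request:
drive_tool([
  [0.0004,0.0445,0.0163,-0.001],
  [0.0004,0.0445,0.0163,-0.001],
  [0.0004,0.0445,0.0163,-0.001],
  [0.0004,0.0445,0.0163,-0.001],
  [0,0,0,0],
])

```text
time: 6.25
ee_pos: [0.5382, -0.3084, 0.0782]
ee_rot: [-0.697, 0.703, -0.094, 0.106]
force: [-1.1, 1.0, -0.9]
opening: 0.0851
```

```bash
python3 - <<'E'
from h import *
plan([.5346,-.3023,.024],1.2786-np.pi/2)
E
```

```text
t 6.25 pos [ 0.5382 -0.3084  0.0782] head -0.2845 tilt [ 0.016  -0.0119 -0.9998] F [-1.1  1.  -0.9]
[[-0.0026, 0.0271, 0.0024, 0.0038], [-0.0026, 0.0271, 0.0024, 0.0038]]
```

Request:
drive_tool([
  [-0.0026,0.027,0.0024,0.004],
  [-0.0026,0.027,0.0024,0.004],
  [0,0,0,0],
])

```text
time: 6.55
ee_pos: [0.5374, -0.3076, 0.0276]
ee_rot: [-0.695, 0.704, -0.094, 0.11]
force: [-0.6, 0.2, -0.3]
opening: 0.0855
```

```bash
python3 - <<'E'
from h import *
plan([.5346,-.3023,.024],1.2786-np.pi/2)
E
```

```text
t 6.55 pos [ 0.5374 -0.3076  0.0276] head -0.289 tilt [ 0.0198 -0.0163 -0.9997] F [-0.6  0.2 -0.3]
[[-0.0042, 0.0036, 0.0043, 0.0032]]
```

Request:
drive_tool([
  [-0.004,0.0036,0.0043,0.003],
  [0,0,0,0],
])

```text
time: 6.75
ee_pos: [0.5361, -0.3051, 0.0277]
ee_rot: [-0.694, 0.705, -0.094, 0.112]
force: [-0.4, 1.3, 0.5]
opening: 0.0858
```

```bash
python3 - <<'E'
from h import *
plan([.5346,-.3023,.024],1.2786-np.pi/2)
E
```

```text
t 6.75 pos [ 0.5361 -0.3051  0.0277] head -0.2926 tilt [ 0.0234 -0.0193 -0.9995] F [-0.4  1.3  0.5]
[[-0.0022, 0.0037, 0.0023, -0.0004]]
```

Request:
drive_tool([
  [-0.003,0.01,0.0035,0],
])

```text
time: 6.85
ee_pos: [0.5362, -0.303, 0.0203]
ee_rot: [-0.693, 0.706, -0.093, 0.114]
force: [-0.3, -0.3, -0.2]
opening: 0.0854
```

```bash
python3 - <<'E'
from h import *
plan([.5346,-.3023,.022],1.2786-np.pi/2)
s=ctrl.get_state(); print(s['q'],s['effort'])
E
```

```text
t 6.85 pos [ 0.5362 -0.303   0.0203] head -0.2935 tilt [ 0.028  -0.0222 -0.9994] F [-0.3 -0.3 -0.2]
[[-0.0017, -0.0017, 0.0002, -0.0013]]
[ 0.52625376  0.74119294 -0.14804692  1.84442679  0.2137834   0.53665624
 -0.05791862] [  0.42610888 -76.92796469  -1.2433438  -17.0062387   -0.14206745
   0.90633133   0.36502937]
```

Position is good; close gently now.

Request:
drive_tool([
  [0,0,0,0],
  [0,0,0,0],
  [0,0,0,0],
  [0,0,0,0],
], hand=-1, newtons=50)

```text
time: 7.25
ee_pos: [0.5364, -0.3028, 0.0217]
ee_rot: [-0.693, 0.706, -0.092, 0.114]
force: [0.3, 0.3, -0.8]
opening: 0.037
```

```bash
python3 - <<'E'
from h import *
plan([.5346,-.3023,.022],1.2786-np.pi/2)
f=save('wrist','w4.png')
E
```

```text
t 7.25 pos [ 0.5364 -0.3028  0.0217] head -0.2926 tilt [ 0.029  -0.0229 -0.9993] F [ 0.3  0.3 -0.8]
[[-0.0018, -0.0003, -0.0, -0.0004]]
```

View pics/w4.png

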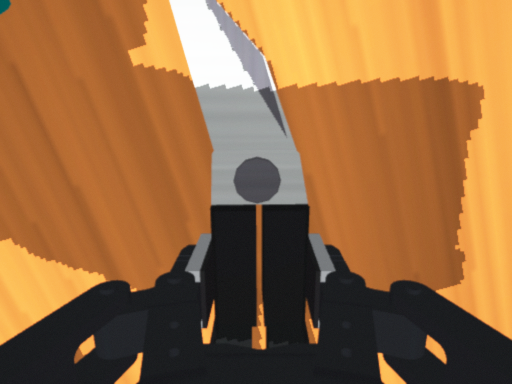

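Request:
drive_tool([
  [0,-0.03,0,0],
  [0,-0.045,0,0],
  [0,-0.045,0,0],
  [0,-0.04,0,0],
])

```text
time: 7.7
ee_pos: [0.528, -0.2973, 0.1792]
ee_rot: [-0.695, 0.704, -0.097, 0.109]
force: [0.5, -0.8, -2.2]
opening: 0.0371
```

```bash
python3 - <<'E'
from h import *
plan([.505,.2391,.18],.2342-np.pi/2)
E
```

```text
t 7.7 pos [ 0.528  -0.2973  0.1792] head -0.2918 tilt [ 0.0157 -0.0159 -0.9998] F [ 0.5 -0.8 -2.2]
[[-0.0147, -0.0001, 0.0423, 0.0871], [-0.0183, -0.0001, 0.0408, 0.0871], [-0.0218, -0.0001, 0.0391, 0.0871], [-0.0251, -0.0001, 0.037, 0.0871], [-0.0282, -0.0001, 0.0347, 0.0871], [-0.0311, -0.0001, 0.0321, 0.0871], [-0.0338, -0.0001, 0.0293, 0.0871], [-0.0362, -0.0001, 0.0262, 0.0871]]
[[-0.0384, -0.0001, 0.023, 0.0871], [-0.0402, -0.0001, 0.0196, 0.0871], [-0.0418, -0.0001, 0.016, 0.0871], [-0.043, -0.0001, 0.0123, 0.0871]]
```

Request:
drive_tool([
  [-0.0147,0,0.0423,0.087],
  [-0.0183,0,0.0408,0.087],
  [-0.0218,0,0.0391,0.087],
  [-0.0251,0,0.037,0.087],
  [-0.0282,0,0.0347,0.087],
  [-0.0311,0,0.0321,0.087],
  [-0.0338,0,0.0293,0.087],
  [-0.0362,0,0.0262,0.087],
])

```text
time: 8.5
ee_pos: [0.5192, 0.0616, 0.1773]
ee_rot: [-0.613, 0.618, -0.336, 0.361]
force: [0.7, -0.1, -2.7]
opening: 0.0373
```

Request:
drive_tool([
  [-0.0384,0,0.023,0.087],
  [-0.0402,0,0.0196,0.087],
  [-0.0418,0,0.016,0.087],
  [-0.03,0,0.009,0.05],
  [0,0,0,0],
])

```text
time: 9.0
ee_pos: [0.5167, 0.2426, 0.1719]
ee_rot: [-0.552, 0.553, -0.43, 0.452]
force: [0.1, -0.8, -2.6]
opening: 0.0372
```

```bash
python3 - <<'E'
from h import *
plan([.505,.2391,.18],.2342-np.pi/2)
E
```

```text
t 9.0 pos [0.5167 0.2426 0.1719] head -1.3473 tilt [ 0.0246 -0.0206 -0.9995] F [ 0.1 -0.8 -2.6]
[[0.0008, -0.0081, -0.0122, -0.0107]]
```

Request:
drive_tool([
  [0.001,0.02,-0.012,-0.01],
  [0,0.04,0,0],
  [0,0.03,0,0],
  [0,0,0,0],
])

```text
time: 9.4
ee_pos: [0.5071, 0.2383, 0.0797]
ee_rot: [0.556, -0.556, 0.425, -0.448]
force: [-0.5, 0.0, -2.7]
opening: 0.0369
```

```bash
python3 - <<'E'
from h import *
plan([.505,.2391,.06],.2342-np.pi/2)
f=save('wrist','w5.png'); np.savez('w5.npz',**f); f=save('top','t5.png');np.savez('t5.npz',**f)
s=ctrl.get_state(); print(s['time'],s['ee_pos'])
E
```

```text
t 9.4 pos [0.5071 0.2383 0.0797] head -1.3315 tilt [ 0.0262 -0.0197 -0.9995] F [-0.5  0.  -2.7]
[[-0.0013, 0.0197, -0.0018, 0.0051]]
9.5 [0.50897906 0.23911485 0.08291312]
```

View pics/w5.png

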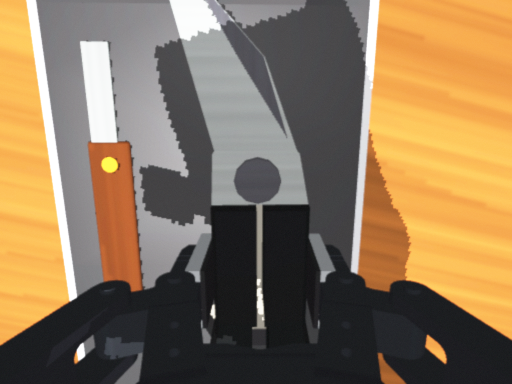

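Request:
drive_tool([
  [-0.0013,0.02,-0.0045,0.004],
  [0,0,0,0],
  [0,0,0,0],
])

```text
time: 9.8
ee_pos: [0.5082, 0.2395, 0.0678]
ee_rot: [0.559, -0.551, 0.425, -0.452]
force: [-0.0, -0.4, -2.7]
opening: 0.0368
```

```bash
python3 - <<'E'
from h import *
plan([.5044,.2395,.05],.2342-np.pi/2)
E
```

```text
t 9.8 pos [0.5082 0.2395 0.0678] head -1.3377 tilt [ 0.0369 -0.0142 -0.9992] F [-0.  -0.4 -2.7]
[[-0.0009, 0.0178, -0.0037, -0.0011]]
```

Request:
drive_tool([
  [-0.001,0.018,-0.005,0],
])

```text
time: 9.9
ee_pos: [0.5066, 0.24, 0.0528]
ee_rot: [0.561, -0.548, 0.424, -0.453]
force: [0.5, -0.1, -1.9]
opening: 0.0367
```

```bash
python3 - <<'E'
from h import *
plan([.5044,.2395,.04],.2342-np.pi/2)
E
```

```text
t 9.9 pos [0.5066 0.24   0.0528] head -1.3383 tilt [ 0.0426 -0.0112 -0.999 ] F [ 0.5 -0.1 -1.9]
[[-0.0001, 0.0128, -0.0022, -0.0017]]
```

Request:
drive_tool([
  [0.0005,0.006,-0.004,0],
])

```text
time: 10.0
ee_pos: [0.5032, 0.2386, 0.0472]
ee_rot: [0.561, -0.548, 0.424, -0.453]
force: [0.8, -0.3, -1.6]
opening: 0.0373
```

```bash
python3 - <<'E'
from h import *
plan([.5041,.2395,.04],.2342-np.pi/2)
f=save('wrist','w6.png')
plan([.5041,.2395,.04],.2342-np.pi/2)
E
```

```text
t 10.0 pos [0.5032 0.2386 0.0472] head -1.3382 tilt [ 0.0432 -0.0107 -0.999 ] F [ 0.8 -0.3 -1.6]
[[-0.0006, 0.0072, 0.0011, -0.0016]]
t 10.05 pos [0.5029 0.2383 0.0471] head -1.3384 tilt [ 0.043 -0.011 -0.999] F [-0.8 -0.9 -2.1]
[[-0.0009, 0.0071, 0.0015, -0.0018]]
```

View pics/w6.png

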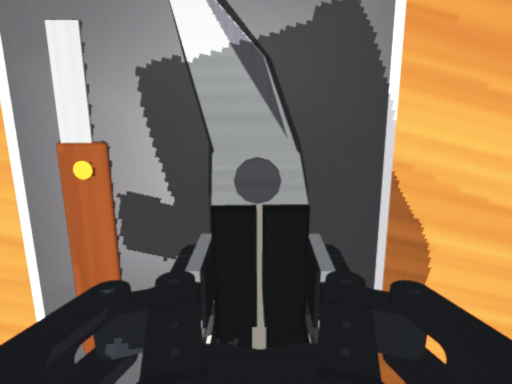

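Request:
drive_tool([
  [-0.001,0.007,0.0012,0],
  [0,0.004,0,0],
])

```text
time: 10.25
ee_pos: [0.5051, 0.2396, 0.0389]
ee_rot: [0.562, -0.547, 0.424, -0.453]
force: [-15.3, -5.1, 52.3]
opening: 0.0368
```

```bash
python3 - <<'E'
from h import *
plan([.5041,.2395,.04],.2342-np.pi/2)
E
```

```text
t 10.25 pos [0.5051 0.2396 0.0389] head -1.3386 tilt [ 0.045  -0.0099 -0.9989] F [-15.3  -5.1  52.3]
[[-0.0002, -0.0011, -0.001, -0.002]]
```

Request:
drive_tool([
  [0,-0.003,0,0],
], hand=1)

```text
time: 10.35
ee_pos: [0.5054, 0.2397, 0.0424]
ee_rot: [0.562, -0.547, 0.424, -0.453]
force: [1.1, 0.7, -0.0]
opening: 0.0506
```

Request:
drive_tool([
  [0,0,0,0],
  [0,-0.02,0,0],
  [0,-0.04,0,0],
  [0,-0.04,0,0],
])

```text
time: 10.75
ee_pos: [0.5003, 0.2402, 0.1417]
ee_rot: [0.56, -0.549, 0.424, -0.453]
force: [0.2, 0.6, 0.4]
opening: 0.0853
```

```bash
python3 - <<'E'
from h import *
f=save('wrist','w7.png');np.savez('w7.npz',**f)
plan([.5041,.2395,.10],.2342-np.pi/2)
E
```

```text
t 10.8 pos [0.5027 0.2416 0.148 ] head -1.339 tilt [ 0.048  -0.0082 -0.9988] F [1.7 1.3 5.4]
[[0.0012, 0.024, 0.0004, -0.0012], [0.0012, 0.024, 0.0004, -0.0012]]
```

View pics/w7.png

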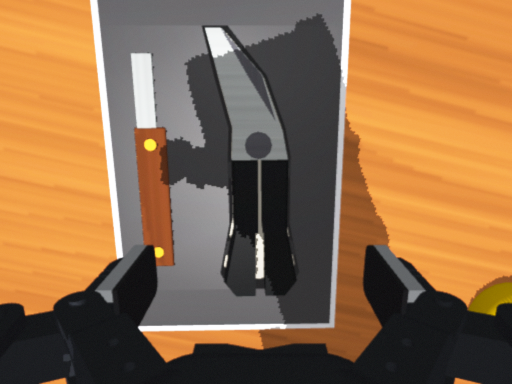

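Request:
drive_tool([
  [0.001,0.03,0.001,0],
  [0,0.03,0,0],
  [0,0,0,0],
], hand=-1)

```text
time: 11.1
ee_pos: [0.511, 0.2428, 0.092]
ee_rot: [0.567, -0.542, 0.422, -0.455]
force: [-0.1, 0.4, -0.5]
opening: 0.044
```

```bash
python3 - <<'E'
from h import *
plan([.5050,.2391,.06],.2342-np.pi/2)
E
```

```text
t 11.1 pos [0.511  0.2428 0.092 ] head -1.3389 tilt [ 0.0589 -0.0015 -0.9983] F [-0.1  0.4 -0.5]
[[0.0022, 0.032, -0.0067, -0.0023]]
```

Request:
drive_tool([
  [0.002,0.015,-0.007,0],
  [0,0.004,-0.001,0],
])

```text
time: 11.3
ee_pos: [0.5058, 0.2393, 0.0735]
ee_rot: [0.567, -0.541, 0.422, -0.455]
force: [-0.3, -0.2, -0.4]
opening: 0.0122
```

```bash
python3 - <<'E'
from h import *
s=ctrl.get_state(); print(s['opening'],s['joint_vel'].round(3))
plan([.5045,.2391,.06],.2342-np.pi/2)
E
```

```text
0.012205003289549814 [-0.004  0.026  0.    -0.017  0.001 -0.074 -0.005]
t 11.3 pos [0.5058 0.2393 0.0735] head -1.3393 tilt [ 0.0602 -0.001  -0.9982] F [-0.3 -0.2 -0.4]
[[-0.0001, 0.0135, -0.0013, -0.0027]]
```

Request:
drive_tool([
  [0,0.003,-0.001,0],
  [0,0.003,-0.001,0],
])

```text
time: 11.5
ee_pos: [0.5053, 0.2395, 0.0687]
ee_rot: [0.568, -0.541, 0.421, -0.456]
force: [-0.3, 0.1, 0.1]
opening: 0.0002
```

Request:
drive_tool([
  [0,0.004,0,0],
])

```text
time: 11.6
ee_pos: [0.506, 0.2398, 0.0653]
ee_rot: [0.568, -0.54, 0.421, -0.456]
force: [0.9, -1.0, 0.3]
opening: 0.0
```

Request:
drive_tool([
  [0,0.004,0,0],
])

```text
time: 11.7
ee_pos: [0.5067, 0.24, 0.0615]
ee_rot: [0.569, -0.54, 0.421, -0.456]
force: [0.0, -0.7, -0.2]
opening: 0.0001
```

Request:
drive_tool([
  [0,0.003,-0.0015,0],
])

```text
time: 11.8
ee_pos: [0.5063, 0.2402, 0.0587]
ee_rot: [0.569, -0.539, 0.421, -0.456]
force: [1.9, 0.5, 5.4]
opening: -0.0001
```

Request:
drive_tool([
  [0,0.003,-0.001,0],
])

```text
time: 11.9
ee_pos: [0.5063, 0.2404, 0.056]
ee_rot: [0.57, -0.538, 0.421, -0.457]
force: [1.7, 0.8, 4.9]
opening: -0.0004
```

Request:
drive_tool([
  [0,0.002,0,0],
])

```text
time: 12.0
ee_pos: [0.5064, 0.2404, 0.0541]
ee_rot: [0.57, -0.538, 0.421, -0.457]
force: [-7.7, -1.7, 32.6]
opening: -0.0002
```

Request:
drive_tool([
  [0,0,0,0],
])

```text
time: 12.1
ee_pos: [0.5063, 0.2403, 0.0545]
ee_rot: [0.57, -0.538, 0.421, -0.457]
force: [-0.3, -0.4, 6.9]
opening: 0.0002
```

Request:
drive_tool([
  [0,-0.02,0,0],
  [0,-0.045,-0.02,0],
  [0,-0.045,-0.02,0],
  [0,-0.02,-0.02,0],
])

```text
time: 12.5
ee_pos: [0.4369, 0.2247, 0.1797]
ee_rot: [0.567, -0.541, 0.422, -0.456]
force: [0.3, 1.1, 0.3]
opening: -0.0002
```

```bash
python3 - <<'E'
from h import *
f=save('wrist','w8.png');np.savez('w8.npz',**f)
f2=save('top','t8.png'); np.savez('t8.npz',**f2)
plan([.5041,.2395,.2],.2342-np.pi/2)
v=f['image'][:,:,::-1].copy(); v=cv2.resize(v[0:300,140:370],None,fx=2,fy=2,interpolation=cv2.INTER_CUBIC)
for h in sec_hulls(f,(.505,.2391,.2342),.012): cv2.polylines(v,[np.round((h-[140,0]+.5)*2).astype(np.int32)],True,(0,255,0),1)
cv2.imwrite('pics/w8d.png',v)
E
```

```text
t 12.6 pos [0.4354 0.2244 0.1793] head -1.3396 tilt [ 0.0591 -0.0017 -0.9983] F [ 0.2 -0.8  0.5]
[[0.0005, -0.0103, 0.0352, -0.0015], [0.0006, -0.0103, 0.0352, -0.0015]]
```

View pics/w8.png

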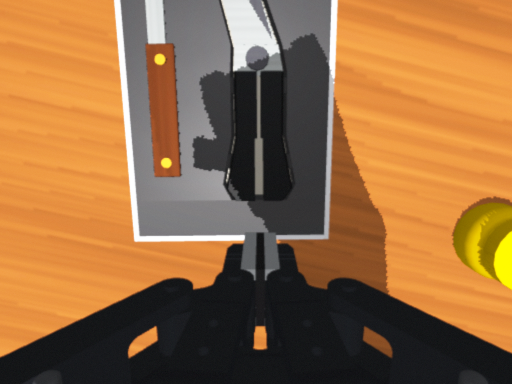

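View pics/w8d.png

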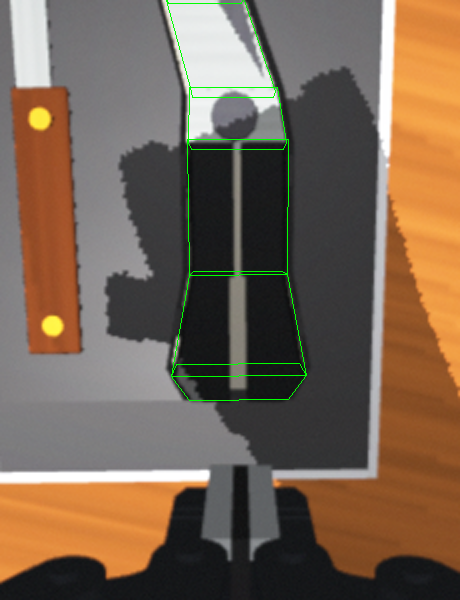

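Request:
drive_tool([
  [0,-0.045,0,0],
  [0,-0.045,0,0],
  [0,-0.02,0,0],
])

```text
time: 12.9
ee_pos: [0.4271, 0.2236, 0.2882]
ee_rot: [0.564, -0.545, 0.423, -0.454]
force: [-0.1, 0.5, 0.5]
opening: -0.0003
```

```bash
python3 - <<'E'
from h import *
f=save('wrist','w9.png');np.savez('w9.npz',**f)
v=f['image'][:,:,::-1].copy(); k=3; v=cv2.resize(v[0:190,180:340],None,fx=k,fy=k,interpolation=cv2.INTER_CUBIC)
u=v.copy()
for h in sec_hulls(f,(.505,.2391,.2342),.012): cv2.polylines(v,[np.round((h-[180,0]+.5)*k).astype(np.int32)],True,(0,255,0),1)
cv2.imwrite('pics/w9d.png',np.hstack([u[:,:400],v[:,:400]])[:,:800])
plan([.5041,.2395,.2],.2342-np.pi/2)
E
```

```text
t 12.95 pos [0.4278 0.2241 0.29  ] head -1.3387 tilt [ 0.0538 -0.0054 -0.9985] F [1.9 0.2 2.3]
[[0.0009, 0.03, 0.0259, -0.0007], [0.0009, 0.03, 0.0259, -0.0007], [0.0009, 0.03, 0.0259, -0.0007]]
```

View pics/w9d.png

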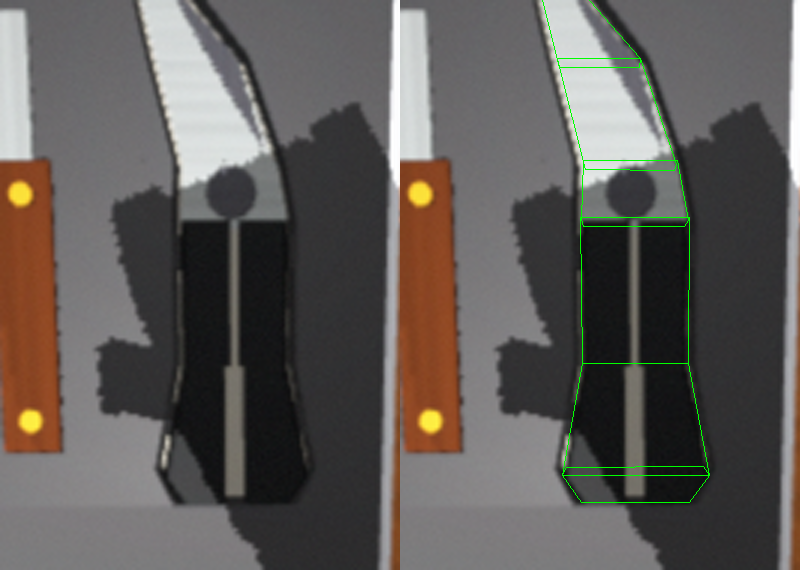

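```bash
python3 - <<'E'
from h import *
plan([.487,.2349,.075],.2342-np.pi/2)
E
```

```text
t 12.95 pos [0.4278 0.2241 0.29  ] head -1.3387 tilt [ 0.0538 -0.0054 -0.9985] F [1.9 0.2 2.3]
[[0.0006, 0.043, 0.012, -0.0004], [0.0006, 0.043, 0.012, -0.0004], [0.0006, 0.043, 0.012, -0.0004], [0.0006, 0.043, 0.012, -0.0004], [0.0006, 0.043, 0.012, -0.0004]]
```

Request:
drive_tool([
  [0.0006,0.043,0.01,0],
  [0.0006,0.043,0.01,0],
  [0.0006,0.043,0.01,0],
  [0.0006,0.043,0.01,0],
  [0.0006,0.03,0.007,0],
])

```text
time: 13.45
ee_pos: [0.4912, 0.2342, 0.0865]
ee_rot: [0.569, -0.54, 0.421, -0.455]
force: [0.3, 1.1, -0.8]
opening: -0.0001
```

```bash
python3 - <<'E'
from h import *
plan([.487,.2349,.06],.2342-np.pi/2)
E
```

```text
t 13.45 pos [0.4912 0.2342 0.0865] head -1.3372 tilt [ 0.0629  0.0014 -0.998 ] F [ 0.3  1.1 -0.8]
[[-0.0017, 0.0265, -0.0039, -0.0006]]
```

Request:
drive_tool([
  [-0.0015,0.018,-0.004,0],
])

```text
time: 13.55
ee_pos: [0.4885, 0.2338, 0.0645]
ee_rot: [0.568, -0.541, 0.421, -0.455]
force: [-0.2, 0.1, -0.1]
opening: -0.0
```

Request:
drive_tool([
  [0,0.005,-0.001,0],
])

```text
time: 13.65
ee_pos: [0.4862, 0.2326, 0.0559]
ee_rot: [0.566, -0.543, 0.422, -0.454]
force: [-0.3, 0.2, 0.4]
opening: 0.0002
```

Request:
drive_tool([
  [0,0.003,0,0],
])

```text
time: 13.75
ee_pos: [0.4863, 0.2325, 0.0536]
ee_rot: [0.565, -0.544, 0.422, -0.454]
force: [-21.7, -5.5, 100.3]
opening: 0.0001
```

Request:
drive_tool([
  [0,-0.01,0,0],
  [0,-0.045,0,0],
  [0,-0.045,0,0],
  [0,-0.045,0,0],
])

```text
time: 14.15
ee_pos: [0.4765, 0.2316, 0.1996]
ee_rot: [0.563, -0.547, 0.423, -0.453]
force: [0.5, 0.9, -0.8]
opening: 0.0002
```

```bash
python3 - <<'E'
from h import *
f=save('wrist','w10.png');np.savez('w10.npz',**f)
v=f['image'][:,:,::-1].copy(); k=2.5; v=cv2.resize(v[0:230,150:350],None,fx=k,fy=k,interpolation=cv2.INTER_CUBIC)
for h in sec_hulls(f,(.505,.2391,.2342),.012): cv2.polylines(v,[np.round((h-[150,0]+.5)*k).astype(np.int32)],True,(0,255,0),1)
cv2.imwrite('pics/w10d.png',v)
plan([.53,0.02,.2],0.11-np.pi/2)
E
```

```text
t 14.2 pos [0.4792 0.233  0.2069] head -1.3388 tilt [ 0.0559 -0.0033 -0.9984] F [1.9 1.7 5. ]
[[0.0438, 0.0014, 0.0001, 0.0244], [0.0438, 0.0014, 0.0012, 0.0244], [0.0437, 0.0014, 0.0022, 0.0244], [0.0437, 0.0014, 0.0033, 0.0244], [0.0436, 0.0014, 0.0044, 0.0244]]
```

View pics/w10d.png

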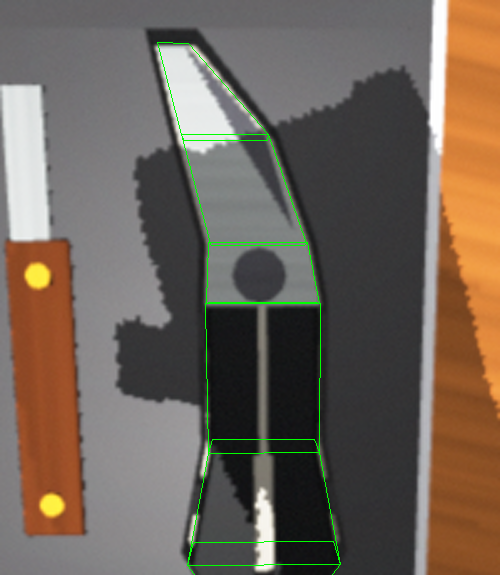

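```bash
python3 - <<'E'
from h import *
plan([.515,-.026,.2],.11-np.pi/2)
E
```

```text
t 14.2 pos [0.4792 0.233  0.2069] head -1.3388 tilt [ 0.0559 -0.0033 -0.9984] F [1.9 1.7 5. ]
[[0.0434, 0.0011, -0.0041, 0.0203], [0.0435, 0.0011, -0.0032, 0.0203], [0.0435, 0.0011, -0.0024, 0.0203], [0.0436, 0.0011, -0.0015, 0.0203], [0.0436, 0.0011, -0.0006, 0.0203], [0.0436, 0.0011, 0.0003, 0.0203]]
```

Request:
drive_tool([
  [0.0434,0.001,-0.0041,0.02],
  [0.0435,0.001,-0.0032,0.02],
  [0.0435,0.001,-0.0024,0.02],
  [0.0436,0.001,-0.0015,0.02],
  [0.0436,0.001,-0.0006,0.02],
  [0.0436,0.001,0.0003,0.02],
])

```text
time: 14.8
ee_pos: [0.5204, -0.0255, 0.2114]
ee_rot: [0.548, -0.511, 0.45, -0.485]
force: [0.8, 1.2, -1.1]
opening: -0.0001
```

```bash
python3 - <<'E'
from h import *
f=save('wrist','w11.png');np.savez('w11.npz',**f)
for p in [(.60,-.017,.05),(.642,-.0126,.055),(.5777,-.0197,.109)]: print(proj(f,p))
plan([.515,-.026,.1],.11-np.pi/2)
E
```

```text
[260.41246309  94.70990232]
[261.52867468  38.43064943]
[260.54835863 121.84482713]
t 14.85 pos [ 0.5209 -0.0345  0.2116] head -1.4579 tilt [ 0.0733  0.0018 -0.9973] F [ 1.4 -8.5  0.4]
[[-0.0031, 0.0372, -0.0016, 0.001], [-0.003, 0.0372, -0.0016, 0.001], [-0.003, 0.0372, -0.0016, 0.001]]
```

View pics/w11.png

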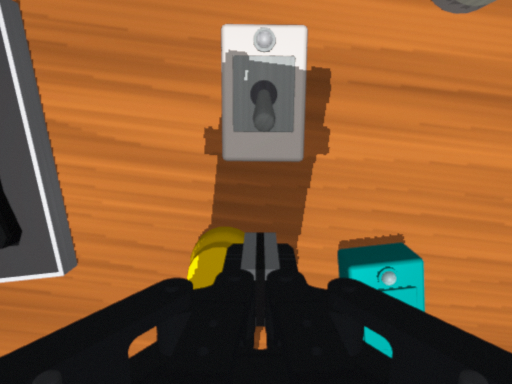

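Request:
drive_tool([
  [-0.003,0.037,-0.006,0],
  [-0.003,0.037,-0.006,0],
  [-0.002,0.034,-0.005,0],
])

```text
time: 15.15
ee_pos: [0.5164, -0.0339, 0.1064]
ee_rot: [0.546, -0.504, 0.45, -0.496]
force: [0.0, 1.7, -0.5]
opening: 0.0
```

```bash
python3 - <<'E'
from h import *
plan([.515,-.026,.098],.11-np.pi/2)
E
```

```text
t 15.15 pos [ 0.5164 -0.0339  0.1064] head -1.4677 tilt [ 8.88e-02 -1.00e-04 -9.96e-01] F [ 0.   1.7 -0.5]
[[-0.008, 0.0084, -0.0006, -0.0069]]
```

Request:
drive_tool([
  [-0.01,0.012,0.015,0],
])

```text
time: 15.25
ee_pos: [0.528, -0.024, 0.0932]
ee_rot: [0.544, -0.505, 0.452, -0.496]
force: [-0.4, -0.3, -0.0]
opening: -0.0001
```

Request:
drive_tool([
  [-0.003,0.004,0.015,0],
])

```text
time: 15.35
ee_pos: [0.543, -0.0185, 0.0896]
ee_rot: [0.544, -0.505, 0.452, -0.495]
force: [0.3, 0.5, 0.7]
opening: 0.0
```

```bash
python3 - <<'E'
from h import *
plan([.605,-.0165,.098],.11-np.pi/2)
E
```

```text
t 15.35 pos [ 0.543  -0.0185  0.0896] head -1.4696 tilt [ 8.190e-02 -7.000e-04 -9.966e-01] F [0.3 0.5 0.7]
[[0.0022, -0.0042, 0.031, -0.0044], [0.0023, -0.0042, 0.031, -0.0044]]
```

Request:
drive_tool([
  [0.002,-0.002,0.02,0],
  [0.001,0,0.02,0],
])

```text
time: 15.55
ee_pos: [0.5836, -0.0165, 0.0953]
ee_rot: [0.543, -0.506, 0.452, -0.494]
force: [-2.3, 0.4, 1.5]
opening: 0.0
```

Request:
drive_tool([
  [0,0,0.015,0],
  [0,0,0.012,0],
])

```text
time: 15.75
ee_pos: [0.5999, -0.015, 0.0963]
ee_rot: [0.537, -0.513, 0.459, -0.488]
force: [-62.0, -3.9, 34.9]
opening: -0.0004
```

```bash
python3 - <<'E'
from h import *
plan([.605,-.0165,.098],.11-np.pi/2)
save('wrist','w12.png'); save('scene','s12.png')
E
```

```text
t 15.75 pos [ 0.5999 -0.015   0.0963] head -1.4688 tilt [ 0.0536 -0.002  -0.9986] F [-62.   -3.9  34.9]
[[0.002, -0.0017, 0.0049, -0.008]]
```

View pics/w12.png

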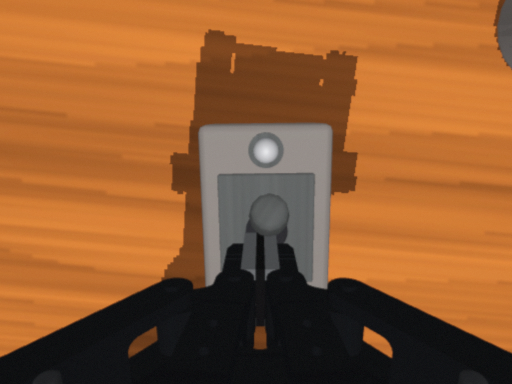

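Request:
drive_tool([
  [0,0,-0.02,0],
  [0,-0.01,-0.03,0],
  [0,-0.03,-0.02,0],
  [0,-0.04,-0.01,0],
])

```text
time: 16.25
ee_pos: [0.5109, -0.0235, 0.1729]
ee_rot: [0.534, -0.516, 0.461, -0.485]
force: [1.0, 0.0, 0.1]
opening: -0.0002
```

```bash
python3 - <<'E'
from h import *
f=save('wrist','w13.png'); g=save('scene','s13.png')
plan([.5,0.0,.3],.11-np.pi/2)
R_=g['image'][100:310,200:360,::-1]; cv2.imwrite('pics/s13c.png',cv2.resize(R_,None,fx=2.7,fy=2.7))
a=.4; ax=np.array([np.cos(.11),np.sin(.11),0])
for s in (-1,1): print(s,proj(f,np.array([.6,-.017,.052])+.062*(s*np.sin(a)*ax+np.array([0,0,np.cos(a)]))), )
E
```

```text
t 16.35 pos [ 0.5143 -0.0237  0.1775] head -1.4686 tilt [ 0.0533 -0.0024 -0.9986] F [ 1.5 -0.2 -0.4]
[[-0.0084, -0.0408, -0.0039, -0.0026], [-0.0084, -0.0408, -0.0039, -0.0026], [-0.0084, -0.0408, -0.0039, -0.0026]]
-1 [263.01676503 103.56375698]
1 [262.65022814   6.95169334]
```

View pics/w13.png

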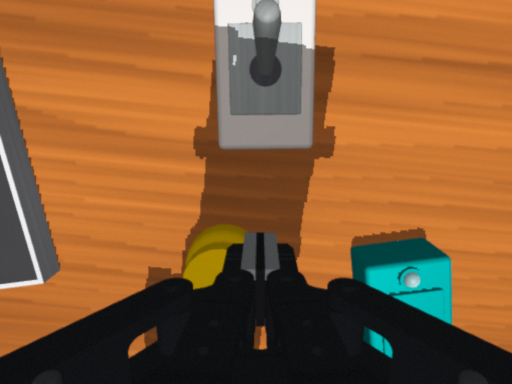

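View pics/s13c.png

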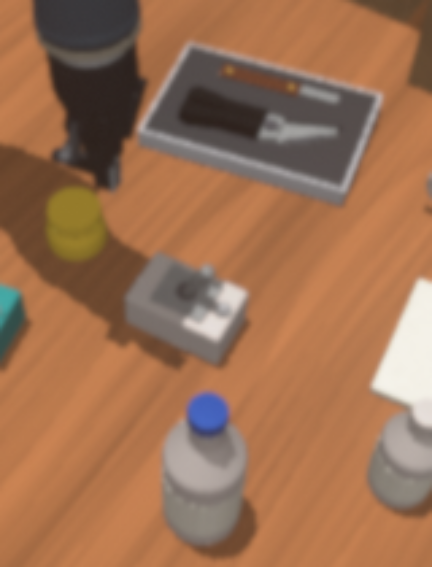

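Request:
drive_tool([
  [0,-0.04,0,0],
  [0,-0.04,0,0],
  [0,0,0,0],
])

```text
time: 16.65
ee_pos: [0.5121, -0.0235, 0.2638]
ee_rot: [0.538, -0.511, 0.457, -0.489]
force: [-0.5, -0.5, 0.1]
opening: -0.0001
```

```bash
python3 - <<'E'
from h import *
g=save('top','t14.png'); v=g['image'][:,:,::-1]; cv2.imwrite('pics/t14c.png',cv2.resize(v[130:280,110:330],None,fx=3,fy=3,interpolation=cv2.INTER_CUBIC))
s=ctrl.get_state(); print(s['time'],s['ee_pos'],s['force'].round(1))
E
```

```text
16.7 [ 0.51135296 -0.02330168  0.26177443] [0.3 0.2 0.4]
```

View pics/t14c.png

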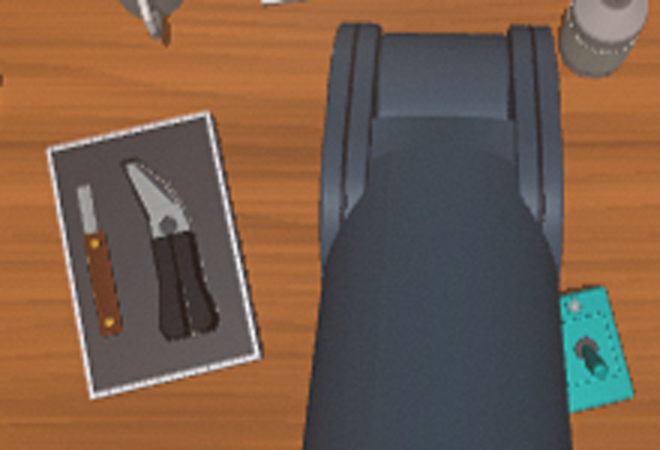

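The top view shows the secateurs seated in the pocket, and the bottle is where it was. The arm hides the switch and the tub here, but both were visible and undisturbed in the previous scene view. Handing in.

```bash
python3 -c "
from workcell import ctrl
print(ctrl.close_job())"
```

```text
the job is handed in; nothing more can be done
None
```

The secateurs are in their foam pocket and the white switch's toggle is over on the lens side. I handed the job in at about 16.7 s; it reports no verdict.

**Secateurs:** I pressed them down over the throat with closed fingers. The fingers bottomed out at the height expected when home (tool centre 54 mm above the counter). I then pressed again 18 mm further back. In the wrist picture, the outline projected at the fitted pocket pose lies on the secateurs to about 1 mm, blade tip included. I did not measure their tilt separately; the evidence for flat is that both presses met firm resistance at that same height.

**Toggle:** The last wrist picture shows the bat tip at pixel (266, 8), against (263, 7) predicted for the on position. It stayed there after I backed off.

**Nearby things:** The bottle and tub stand where they were in the last scene view. After the retreat the tool force was near zero.

**Problems on the way:**
- **High forces:** Readings went briefly above what I meant to use: 52 N while inserting, 100 N on the second press and about 71 N (62 N of it sideways) with the toggle at its end stop. All were at the fingers or the held tool, and under the 120 N wrist limit.
- **Tool tilt:** The tool's tilt drifted up to about 0.09 rad during the run.

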